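Shut the lids of a weekly pill organizer

TASK

The seven flip lids of the weekly pill organizer on the pharmacy counter have been left ajar after filling. Run your fingertips along the row from one end to the other, pressing each lid gently down until it is fully shut. Do not lift, tip or shove the organizer, and leave everything else on the counter where it is.

Things in the scene. Friction and masses are not known exactly. Their poses are not given: they have to be found in the camera images.
- organizer: Weekly pill organizer, white plastic, loose on the counter, about 0.3 kg: 52 mm deep (own x), 246 mm long (own y), 26 mm high; a row of seven compartments, 34 mm apart, each with a frosted grey-blue flip lid. Origin: centre of underside; z up; y from lid1 (-102 mm) to lid7 (+102 mm); x from the lids' free edge, with finger tabs reaching 33 mm before the origin, to the hinge edge.
- lid1 (a joint): Hinge angle of lid1 (at own y = -102 mm on the organizer), rad: 0 fully shut, growing as its free edge rises (stop at 2.0). Starts ajar, 0.2 to 0.5. The hinge line is parallel to the organizer's y, 24 mm behind its origin, 26 mm above the counter. The hinge is stiff: the lid stays where it is left, no fall or spring-back. About 1.5 N on its pad moves it; once shut it is firm.
- lid1_pad (a point): Crown of the raised round thumb pad (27 mm across, 4 mm high) in the middle of lid1, 26 mm from the hinge line, moving with the lid; 32 mm above the counter when the lid is shut (the lid's flat top is then at 28 mm). The lid is 31 mm wide along the row and 47 mm deep, plus an 8 mm tab at its free edge.
- lid2 (a joint): Hinge angle of lid2 (at own y = -68 mm on the organizer), rad: 0 fully shut, growing as its free edge rises (stop at 2.0). Starts ajar, 0.2 to 0.5. The hinge line is parallel to the organizer's y, 24 mm behind its origin, 26 mm above the counter. The hinge is stiff: the lid stays where it is left, no fall or spring-back. About 1.5 N on its pad moves it; once shut it is firm.
- lid2_pad (a point): Crown of the raised round thumb pad (27 mm across, 4 mm high) in the middle of lid2, 26 mm from the hinge line, moving with the lid; 32 mm above the counter when the lid is shut (the lid's flat top is then at 28 mm). The lid is 31 mm wide along the row and 47 mm deep, plus an 8 mm tab at its free edge.
- lid3 (a joint): Hinge angle of lid3 (at own y = -34 mm on the organizer), rad: 0 fully shut, growing as its free edge rises (stop at 2.0). Starts ajar, 0.2 to 0.5. The hinge line is parallel to the organizer's y, 24 mm behind its origin, 26 mm above the counter. The hinge is stiff: the lid stays where it is left, no fall or spring-back. About 1.5 N on its pad moves it; once shut it is firm.
- lid3_pad (a point): Crown of the raised round thumb pad (27 mm across, 4 mm high) in the middle of lid3, 26 mm from the hinge line, moving with the lid; 32 mm above the counter when the lid is shut (the lid's flat top is then at 28 mm). The lid is 31 mm wide along the row and 47 mm deep, plus an 8 mm tab at its free edge.
- lid4 (a joint): Hinge angle of lid4 (at own y = 0 mm on the organizer), rad: 0 fully shut, growing as its free edge rises (stop at 2.0). Starts ajar, 0.2 to 0.5. The hinge line is parallel to the organizer's y, 24 mm behind its origin, 26 mm above the counter. The hinge is stiff: the lid stays where it is left, no fall or spring-back. About 1.5 N on its pad moves it; once shut it is firm.
- lid4_pad (a point): Crown of the raised round thumb pad (27 mm across, 4 mm high) in the middle of lid4, 26 mm from the hinge line, moving with the lid; 32 mm above the counter when the lid is shut (the lid's flat top is then at 28 mm). The lid is 31 mm wide along the row and 47 mm deep, plus an 8 mm tab at its free edge.
- lid5 (a joint): Hinge angle of lid5 (at own y = 34 mm on the organizer), rad: 0 fully shut, growing as its free edge rises (stop at 2.0). Starts ajar, 0.2 to 0.5. The hinge line is parallel to the organizer's y, 24 mm behind its origin, 26 mm above the counter. The hinge is stiff: the lid stays where it is left, no fall or spring-back. About 1.5 N on its pad moves it; once shut it is firm.
- lid5_pad (a point): Crown of the raised round thumb pad (27 mm across, 4 mm high) in the middle of lid5, 26 mm from the hinge line, moving with the lid; 32 mm above the counter when the lid is shut (the lid's flat top is then at 28 mm). The lid is 31 mm wide along the row and 47 mm deep, plus an 8 mm tab at its free edge.
- lid6 (a joint): Hinge angle of lid6 (at own y = 68 mm on the organizer), rad: 0 fully shut, growing as its free edge rises (stop at 2.0). Starts ajar, 0.2 to 0.5. The hinge line is parallel to the organizer's y, 24 mm behind its origin, 26 mm above the counter. The hinge is stiff: the lid stays where it is left, no fall or spring-back. About 1.5 N on its pad moves it; once shut it is firm.
- lid6_pad (a point): Crown of the raised round thumb pad (27 mm across, 4 mm high) in the middle of lid6, 26 mm from the hinge line, moving with the lid; 32 mm above the counter when the lid is shut (the lid's flat top is then at 28 mm). The lid is 31 mm wide along the row and 47 mm deep, plus an 8 mm tab at its free edge.
- lid7 (a joint): Hinge angle of lid7 (at own y = 102 mm on the organizer), rad: 0 fully shut, growing as its free edge rises (stop at 2.0). Starts ajar, 0.2 to 0.5. The hinge line is parallel to the organizer's y, 24 mm behind its origin, 26 mm above the counter. The hinge is stiff: the lid stays where it is left, no fall or spring-back. About 1.5 N on its pad moves it; once shut it is firm.
- lid7_pad (a point): Crown of the raised round thumb pad (27 mm across, 4 mm high) in the middle of lid7, 26 mm from the hinge line, moving with the lid; 32 mm above the counter when the lid is shut (the lid's flat top is then at 28 mm). The lid is 31 mm wide along the row and 47 mm deep, plus an 8 mm tab at its free edge.
- vial_a: Amber medicine vial with white cap, 37 mm across, 66 mm tall, standing loose behind the organizer. Origin: centre of the underside. A bystander: leave it.
- vial_b: Amber medicine vial with white cap, 37 mm across, 66 mm tall, standing loose in front of the organizer. Origin: centre of the underside. A bystander: leave it.
- vial_cap: White vial cap, 37 mm across, 13 mm high, lying loose in front of the organizer. Origin: centre of the underside. A bystander: leave it.
- carton: Medicine carton, 42 x 88 x 24 mm high, lying loose behind the organizer (long side along own y). Origin: centre of the underside. A bystander: leave it.
- stock_a: White stock bottle, 62 mm across, 108 mm tall, standing loose to the left. Origin: centre of the underside. A bystander: leave it.
- stock_b: White stock bottle, 48 mm across, 85 mm tall, standing loose to the left. Origin: centre of the underside. A bystander: leave it.
- stapler: Black stapler, 125 mm long (own x), 36 mm wide, 60 mm high, loose to the right. Origin: centre of the underside. A bystander: leave it.
- spatula: Steel tablet-counting spatula with black handle, 235 mm long (own x), 24 mm wide, 7 mm high, lying loose to the right. Origin: centre of the underside. A bystander: leave it.

How it is judged:
By the outcome, as a careful person would: the job done as asked, in the order asked, and still so for the second after the job is handed in, with the robot touching nothing.
It also fails if it takes over 51 s, if anything falls off the work surface, if the arm or the gripper's body presses on something with over 40 N, if the wrist force passes 120 N, or if a joint passes its speed limit or range.

ROBOT

A 6-joint arm with a two-finger parallel gripper is mounted at the origin on the work surface. World frame = base frame: x ahead of the robot, y to its left, z up, the work surface at z = 0. Lengths are in m, angles in rad, forces in N, time in s.
With the tool pointing down it reaches from about 0.375 to 0.9 m from the base axis. Payload 3.1 kg.
Tool frame: the origin (TCP) lies midway between the tips of the shut fingers; the grasp point (between the pads) lies pinch_z behind it (pinch_z is the distance from the TCP to the grasp point, in m); z points along the fingers, y is the line along which they close (so a half turn about z gives the same grasp; the last joint's range is limited). The gripper opens to 87 mm and grips with 3 to 60 N. Pads are 19 mm wide; open, the fingers measure 117 mm over their backs; the gripper's body (75 mm by 190 mm) begins 51 mm behind the grasp point.
Start: joints at [0.986, 0.527, 1.433, -0, 1.181, -0.178], TCP at [0.247, 0.574, 0.223] pointing down, gripper open.
Joint ranges: [-3.08, 3.08], [-0.75, 2.2], [0.22, 2.44], [-1.43, 4.57], [0, 2.65], [-2.85, 2.85]. Speed limits (rad/s): [2.79, 2.79, 3.14, 3.14, 3.14, 3.14].

INTERFACE

Orientations are given as a unit quaternion [x, y, z, w].
In Python, from bench import * gives the robot as it stands.
- The arm moves only by the tool send_rows, never from a script. Its argument "moves" is a list of rows, each an object with "slide": the shift along the tool's x, y, z normalised to -1 to 1, where 1 is 2 cm, a list of three; "spin": the turn about the tool's z normalised to -1 to 1, where 1 is 0.08 rad; "claw": the closure, from 0 (fully open) to 1 (shut). In form: [{"slide": [tx, ty, tz], "spin": spin, "claw": claw}, ...]. A call has 1 to 10 rows; each row shifts and turns the commanded pose from where the row before left it, along the tool's axes as they then stand; what a row does not reach is not made up. A row lasts 1/10 s, in which the tool goes at most 50 mm and 8.59 degrees, less where a joint would pass 70% of its speed; a pose out of reach is approached as far as the arm can. A call with a number of a shift or a turn outside -1 to 1 is refused whole. A call with a gripper value outside its range is refused whole. The fingers move at their own pace and stop on an object; "newtons" is the grip in N (left out, the last holds). Time passes only in rows, so rows that do not move let the fingers close. It gives the time, the measured TCP pose, the force, the opening and the grip force at its end, in the units of the state.
- sense(): the state, without advancing time (a new reading comes with each control period).
- read_camera(name): name is "side" or "top"; returns (picture, depth): 420x560x3 uint8, blue, green, red; 420x560 float32, m along the optical axis (not along the pixel's ray), 0 where there is no reading.
- camera_params(name): a dict with "intrinsics" (3x3 intrinsics, pixels), "eye" and "rotation" of the camera in the world. Camera axes: x right, y down, z forward; pixel columns grow to the right and rows downward; lengths in m; the calibration is good to about 2 mm. A picture is of the moment at which its call begins. camera_params takes no time and is no camera call.
- finish_job(): hands the job in; it is judged then, once.
The state is a dict: "t": time; "joint_positions": joint angles; "qvel": joint speeds; "effort": joint torques, N m; "tcp_pos": TCP position; "tool_rot": TCP orientation; "force": force on the tool from outside, world axes, zero at the start; "ft_torque": the same for the moment, N m; "finger_gap": opening from 0.0 (shut) to 1.0 (fully open); "finger_force": force on a finger pad.
Only numpy, scipy, OpenCV 4.12 (cv2) and the standard library are available. Lean on these libraries where they do the work, as an engineer would, in place of code of your own. Each camera call takes 0.05 s, during which the arm holds its last target. There are 200 camera calls.

## Working session

There is one attempt and no reset: what is moved stays moved. The work goes in short steps, Python scripts to look and compute and a tool call to move; the robot and the scene stay as the last step left them, time stands still between calls to the robot, and variables do not carry over. Pictures are saved under pics/ and viewed, at most 10 in all, crops included, and the job is handed in when it is done.

Besides the shell and the picture viewer there is one more tool, called as name([rows], argument=value, ...), one row to a line, values as JSON. send_rows: Moves the arm, as the interface text tells. Its arguments: {"type":"object","properties":{"moves":{"type":"array","items":{"type":"object","properties":{"slide":{"type":"array","items":{"type":"number"}},"spin":{"type":"number"},"claw":{"type":"number"}}}},"newtons":{"type":"number"}},"required":["moves"]}

```bash
mkdir -p pics; python3 - <<'E'
from bench import *
import cv2,numpy as np
for n in("top","side"):
    p,d=read_camera(n);cv2.imwrite(f"pics/{n}0.png",p);np.savez(f"{n}0.npz",p=p,d=d)
    c=camera_params(n);print(n,c)
s=sense();print(s)
E
```

```text
top {'intrinsics': array([[526.32574448,   0.        , 279.26838796],
       [  0.        , 526.32574448, 203.64325938],
       [  0.        ,   0.        ,   1.        ]]), 'eye': array([0.26807127, 0.01842637, 1.33744333]), 'rotation': array([-0.69836786,  0.71042569, -0.06290571,  0.06017096])}
side {'intrinsics': array([[464.00255241,   0.        , 287.12521123],
       [  0.        , 464.00255241, 202.8159615 ],
       [  0.        ,   0.        ,   1.        ]]), 'eye': array([ 0.15676104, -0.93424448,  0.69217704]), 'rotation': array([ 0.86682439, -0.14461179,  0.08641943, -0.46929158])}
{'t': 0.1, 'joint_positions': array([ 9.85477729e-01,  5.28410609e-01,  1.43371433e+00,  1.23783917e-05,
        1.18138542e+00, -1.78502444e-01]), 'qvel': array([ 1.32538287e-03, -2.64632145e-03, -3.24731277e-03, -1.06733522e-03,
       -8.64975702e-04, -7.13363726e-05]), 'effort': array([-3.00523752e-04, -4.40982556e+01, -1.77149552e+01,  6.34722551e-02,
        5.33532968e-02, -4.35218283e-05]), 'tcp_pos': array([0.2469257 , 0.57347525, 0.22166552]), 'tool_rot': array([ 2.02010527e-01,  9.79382881e-01, -8.87638584e-04, -3.62669985e-04]), 'force': array([ 0.33402877,  0.54692974, -0.35824294]), 'ft_torque': array([-0.03968585,  0.04530382,  0.05721966]), 'finger_force': 0.0, 'finger_gap': 0.998489747169159}
```

View pics/top0.png

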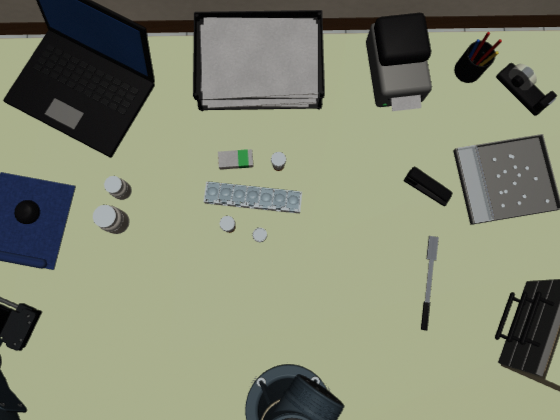

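View pics/side0.png

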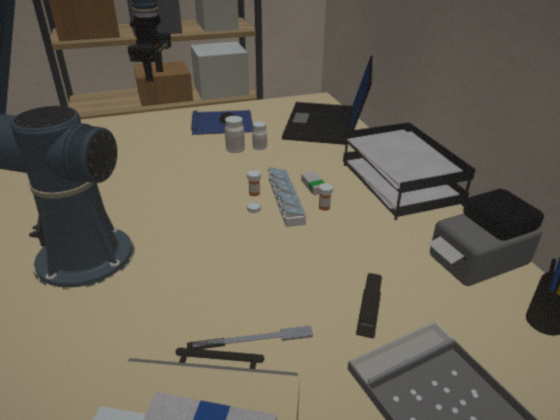

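Top view: the organizer runs from about (205,193) to (300,200). The carton and vial_a are above it, at (236,158) and (279,160). vial_b is at (228,224) and the cap at (260,235), both on the robot side. Next I'll measure it.

```bash
cat > h.py <<'E'
import cv2,numpy as np
from scipy.spatial.transform import Rotation as R
from bench import *
def cloud(n,d):
    c=camera_params(n);K=c["intrinsics"];v,u=np.mgrid[:d.shape[0],:d.shape[1]]
    P=np.stack([(u-K[0,2])/K[0,0]*d,(v-K[1,2])/K[1,1]*d,d],-1)
    return P@R.from_quat(c["rotation"]).as_matrix().T+c["eye"]
E
python3 - <<'E'
from h import *
a=np.load("top0.npz");b=np.load("side0.npz")
W=cloud("top",a["d"])
r=W[170:225,195:310]; m=(r[...,2]>.018)
m8=m.astype(np.uint8);n,l,st,ce=cv2.connectedComponentsWithStats(m8)
i=1+np.argmax(st[1:,4]);q=r[l==i];print(st[i],q[:,2].min(),q[:,2].max(),np.median(r[~m][:,2]))
rect=cv2.minAreaRect((q[:,:2]*1000).astype(np.float32));print(rect,cv2.boxPoints(rect))
yaw=None
box=cv2.boxPoints(rect);e=[box[1]-box[0],box[2]-box[1]];L=max(e,key=np.linalg.norm);L=L/np.linalg.norm(L);L*=np.sign(L[1]) # +y
X=np.array([L[1],-L[0]]);c=np.array(rect[0])/1000
print("Ydir",L,"yaw",np.arctan2(-L[0],L[1]))
loc=np.c_[(q[:,:2]-c)@X,(q[:,:2]-c)@L,q[:,2]]*1000
for y in range(-102,103,34):
    print(y,[ (x,int(np.median(loc[(abs(loc[:,1]-y)<10)&(abs(loc[:,0]-x)<4),2]))) for x in range(-28,29,8) if ((abs(loc[:,1]-y)<10)&(abs(loc[:,0]-x)<4)).any()])
# other objects
z=W[...,2]
n,l,st,ce=cv2.connectedComponentsWithStats(((z>.008)&(z<.3)).astype(np.uint8)[:,:])
for i in range(1,n):
    if st[i,4]>40: q=W[l==i];print(st[i],np.round(np.median(q,0),3),np.round(q.max(0)-q.min(0),3),q[:,2].max().round(3))
t=cv2.resize(a["p"][145:245,190:310],None,fx=5,fy=5,interpolation=cv2.INTER_CUBIC)
s=cv2.resize(b["p"][155:230,230:340],None,fx=6,fy=6,interpolation=cv2.INTER_CUBIC)
cv2.imwrite("pics/tc.png",t);cv2.imwrite("pics/sc.png",s)
E
```

```text
[   9   11   98   32 1903] 0.018051736674425056 1.3374433318891379 0.000868288333730538
((412.8123779296875, 91.62715148925781), (245.7621612548828, 269.2891540527344), 82.93866729736328) [[264.08307  -13.769798]
 [531.3297   -46.873985]
 [561.5417   197.02411 ]
 [294.29504  230.1283  ]]
Ydir [-0.9924152   0.12293175] yaw 1.4475528
-102 [(-28, 41), (-20, 37), (-12, 45), (-4, 47), (4, 46), (12, 44), (20, 43), (28, 44)]
-68 [(-28, 40), (-4, 21), (28, 46)]
-34 []
0 []
34 []
68 []
102 []
[    3     0   152   157 15235] [0.853 0.503 0.021] [0.381 0.424 0.215] 0.224
[  193    10   132   101 12705] [0.854 0.058 0.099] [0.229 0.336 0.115] 0.123
[ 366   13   67   98 5348] [ 0.836 -0.292  0.104] [0.224 0.179 0.147] 0.156
[ 455   32   47   51 1195] [ 0.855 -0.498  0.079] [0.109 0.112 0.151] 0.159
[ 496   63   61   52 1503] [ 0.797 -0.632  0.028] [0.144 0.128 0.079] 0.088
[ 454  134  106   90 2422] [ 0.548 -0.495  0.025] [0.231 0.262 0.029] 0.037
[218 149  36  20 603] [0.619 0.123 0.024] [0.049 0.09  0.025] 0.033
[271 152  15  19 218] [0.602 0.013 0.066] [0.036 0.035 0.065] 0.074
[404 167  49  3
[... 469 characters left out ...]
[ 11 226  16  13  42] [0.438 0.672 0.009] [0.031 0.04  0.006] 0.014
[253 227  14  15 149] [0.424 0.061 0.012] [0.036 0.033 0.011] 0.019
[429 236   9  19  60] [ 0.393 -0.375  0.01 ] [0.046 0.021 0.006] 0.014
[  0 249  50  19 501] [0.37  0.655 0.022] [0.048 0.12  0.024] 0.032
[427 251   7  21  42] [ 0.349 -0.366  0.009] [0.05  0.014 0.005] 0.013
[ 495  279   65  112 5126] [ 0.176 -0.542  0.154] [0.26  0.154 0.219] 0.227
[425 284   7  18  48] [ 0.27  -0.355  0.009] [0.042 0.017 0.006] 0.014
[423 304   7  19  51] [ 0.228 -0.347  0.011] [0.043 0.017 0.006] 0.014
[ 24 310  18  38  57] [0.212 0.493 0.296] [0.069 0.028 0.009] 0.3
[ 245  364   99   56 2365] [0.064 0.03  0.024] [0.138 0.204 0.292] 0.3
```

View pics/tc.png

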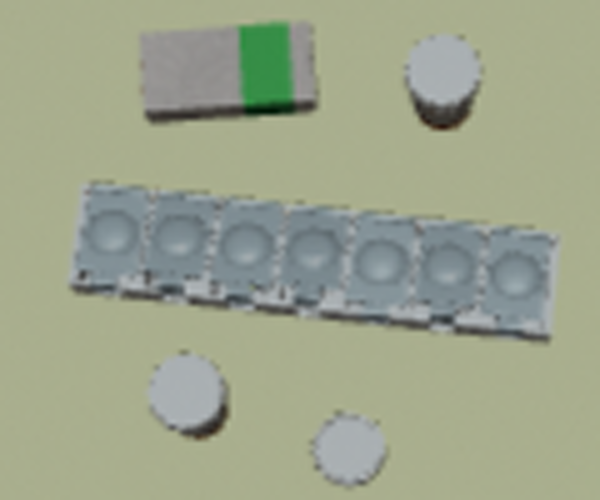

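View pics/sc.png

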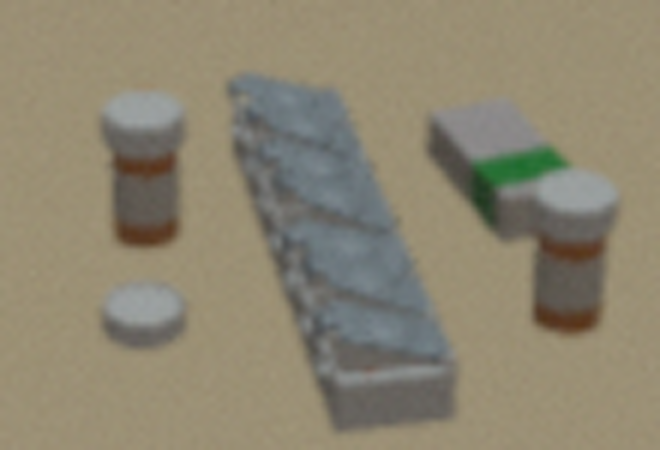

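Hinge edge is on the far (+x) side and the raised free edges face the robot. The pad circles in the crop run from about (112,230) for lid7 to (517,272) for lid1. Next I'll fit the pose from the valid depth, and check it with rays through the pads.

```bash
python3 - <<'E'
from h import *
a=np.load("top0.npz");d=a["d"];W=cloud("top",d)
m=((W[...,2]>.012)&(d>.5)).astype(np.uint8);m[:,:195]=0;m[:,310:]=0;m[:176]=0;m[216:]=0
n,l,st,ce=cv2.connectedComponentsWithStats(m);i=1+np.argmax(st[1:,4]);q=W[l==i]
rect=cv2.minAreaRect((q[:,:2]*1000).astype(np.float32));print(rect)
# pads: crop pixels -> rays at z~0.041
pc=np.array([[112,230],[181,234],[247,246],[314,250],[381,262],[449,265],[517,274]])/5+[190,145]-.4
c=camera_params("top");K=c["intrinsics"];Rm=R.from_quat(c["rotation"]).as_matrix()
ray=(np.c_[pc,np.ones(7)]@np.linalg.inv(K).T)@Rm.T
P=c["eye"]+ray*((.041-c["eye"][2])/ray[:,2])[:,None];print(P.round(4))
s=np.arange(102,-103,-34)/1000;A=np.polyfit(s,P[:,:2],1);print("ydir",A[0],"centre",A[1])
Y=A[0]/np.linalg.norm(A[0]);X=np.array([Y[1],-Y[0]]);print("yaw",np.arctan2(X[1],X[0]),"pad resid",((P[:,:2]-A[1])@X*1000).round(1))
lo=np.c_[(q[:,:2]-A[1])@X,(q[:,:2]-A[1])@Y,q[:,2]]*1000
print("extent",np.percentile(lo,[1,99],axis=0).round(1),lo.min(0),lo.max(0))
for y in range(-102,103,34):
    k=abs(lo[:,1]-y)<12; f=lo[k]; f=f[(f[:,0]>-25)&(f[:,0]<22)]
    print(y,np.arctan(-np.polyfit(f[:,0],f[:,2],1)[0]).round(2),np.median(f[abs(f[:,0])<6,2]).round(1),"back",np.percentile(lo[k,0],98).round(1))
print(sense()["tcp_pos"])
E
```

```text
((517.0214233398438, 78.72918701171875), (245.816162109375, 58.667694091796875), 83.114013671875)
[[ 0.5324  0.1797  0.041 ]
 [ 0.5298  0.1451  0.041 ]
 [ 0.5231  0.112   0.041 ]
 [ 0.5204  0.0784  0.041 ]
 [ 0.5138  0.0449  0.041 ]
 [ 0.5116  0.0108  0.041 ]
 [ 0.5065 -0.0232  0.041 ]]
ydir [0.12943616 0.99202746] centre [0.51964725 0.07824028]
yaw -0.12974344523143114 pad resid [-0.5  1.4 -1.   0.8 -1.5  0.8  0.1]
extent [[ -30.1 -120.5   16.4]
 [  25.5  120.9   53.7]] [ -31.74084676 -122.87623869   12.34040902] [ 27.62353648 122.9323472   59.15541664]
-102 0.34 40.5 back 25.1
-68 0.37 43.6 back 25.1
-34 0.31 40.7 back 24.3
0 0.43 45.0 back 24.9
34 0.39 43.9 back 24.6
68 0.44 43.4 back 25.0
102 0.35 40.7 back 23.9
[0.2469257  0.57347525 0.22166552]
```

send_rows([
  {"slide": [0,0,0],"spin": 1,"claw": 1},
  {"slide": [0,0,0],"spin": 1,"claw": 1},
  {"slide": [0,0,0],"spin": 1,"claw": 1},
  {"slide": [0,0,0],"spin": 1,"claw": 1},
  {"slide": [0,0,0],"spin": 1,"claw": 1},
  {"slide": [0,0,0],"spin": 1,"claw": 1},
  {"slide": [0,0,0],"spin": 1,"claw": 1},
  {"slide": [0,0,0],"spin": 1,"claw": 1},
])

```text
t: 0.9
tcp_pos: [0.247, 0.5736, 0.222]
tool_rot: [0.501, 0.865, -0.001, -0.0]
force: [-0.8, 0.5, -0.6]
finger_gap: 0.359
finger_force: 0.0
```

send_rows([
  {"slide": [0,0,0],"spin": 1,"claw": 1},
  {"slide": [0,0,0],"spin": 1,"claw": 1},
  {"slide": [0,0,0],"spin": 1,"claw": 1},
  {"slide": [0,0,0],"spin": 1,"claw": 1},
  {"slide": [0,0,0],"spin": 1,"claw": 1},
  {"slide": [0,0,0],"spin": 1,"claw": 1},
  {"slide": [0,0,0],"spin": 1,"claw": 1},
  {"slide": [0,0,0],"spin": 1,"claw": 1},
  {"slide": [0,0,0],"spin": 0.1,"claw": 1},
  {"slide": [0,0,0],"spin": 0,"claw": 1},
])

```text
t: 1.9
tcp_pos: [0.2471, 0.5737, 0.2222]
tool_rot: [0.749, 0.662, -0.0, 0.0]
force: [-0.1, -0.7, 0.4]
finger_gap: 0.003
finger_force: 0.0
```

```bash
cat > go.py <<'E'
from h import *
import sys
def pad(k): # k lid number; shut pad centre
    s=(k-4)*.034;return np.array([.517+.125*s,.078+.992*s])
def delta(k,z):
    s=sense();Rm=R.from_quat(s["tool_rot"]).as_matrix();p=pad(k)
    D=np.r_[p,z]-s["tcp_pos"];print("t",s["t"],"tcp",s["tcp_pos"].round(4),"yaw y",np.arctan2(Rm[1,1],Rm[0,1]).round(4),"F",s["force"].round(2),"gap",round(s["finger_gap"],3),"units",(Rm.T@D/.02).round(2))
delta(int(sys.argv[1]),float(sys.argv[2]))
E
python3 go.py 7 0.07
```

```text
t 1.9 tcp [0.2471 0.5737 0.2222] yaw y -0.1226 F [-0.06 -0.68  0.41] gap 0.003 units [-17.85  16.44   7.62]
```

send_rows([
  {"slide": [-1,0.9,0],"spin": 0,"claw": 1},
  {"slide": [-1,0.9,0],"spin": 0,"claw": 1},
  {"slide": [-1,0.9,0],"spin": 0,"claw": 1},
  {"slide": [-1,0.9,0],"spin": 0,"claw": 1},
  {"slide": [-1,0.9,0],"spin": 0,"claw": 1},
  {"slide": [-1,0.9,0],"spin": 0,"claw": 1},
  {"slide": [-1,0.9,0],"spin": 0,"claw": 1},
  {"slide": [-1,0.9,0],"spin": 0,"claw": 1},
  {"slide": [-1,0.9,0],"spin": 0,"claw": 1},
  {"slide": [-1,0.9,0],"spin": 0,"claw": 1},
])

```text
t: 2.9
tcp_pos: [0.4016, 0.3523, 0.2225]
tool_rot: [0.749, 0.663, 0.0, 0.0]
force: [-0.1, -0.4, 0.4]
finger_gap: 0.004
finger_force: 0.0
```

send_rows([
  {"slide": [-1,0.9,0.6],"spin": 0,"claw": 1},
  {"slide": [-1,0.9,0.9],"spin": 0,"claw": 1},
  {"slide": [-1,0.9,0.9],"spin": 0,"claw": 1},
  {"slide": [-1,0.9,0.9],"spin": 0,"claw": 1},
  {"slide": [-1,0.9,0.9],"spin": 0,"claw": 1},
  {"slide": [-1,0.9,0.9],"spin": 0,"claw": 1},
  {"slide": [-1,0.9,0.9],"spin": 0,"claw": 1},
  {"slide": [-0.6,0.5,0.9],"spin": 0,"claw": 1},
  {"slide": [-0.25,0.6,0.7],"spin": 0,"claw": 1},
  {"slide": [0,0,0],"spin": 0,"claw": 1},
])

```text
t: 3.9
tcp_pos: [0.5292, 0.1779, 0.0689]
tool_rot: [0.75, 0.662, -0.001, -0.0]
force: [-1.0, 0.4, 1.0]
finger_gap: 0.004
finger_force: 0.0
```

```bash
python3 go.py 7 0.036
```

```text
t 3.9 tcp [0.5292 0.1779 0.0689] yaw y -0.1251 F [-0.97  0.38  0.98] gap 0.004 units [0.07 0.02 1.64]
```

send_rows([
  {"slide": [0.05,0,0.5],"spin": 0,"claw": 1},
  {"slide": [0,0,0.3],"spin": 0,"claw": 1},
  {"slide": [0,0,0.3],"spin": 0,"claw": 1},
  {"slide": [0,0,0.3],"spin": 0,"claw": 1},
  {"slide": [0,0,0.2],"spin": 0,"claw": 1},
  {"slide": [0,0,0],"spin": 0,"claw": 1},
])

```text
t: 4.5
tcp_pos: [0.5281, 0.1803, 0.0381]
tool_rot: [0.749, 0.662, -0.0, -0.0]
force: [1.1, -0.7, -0.4]
finger_gap: 0.005
finger_force: 0.0
```

send_rows([
  {"slide": [0,0,0.1],"spin": 0,"claw": 1},
  {"slide": [0,0,0.1],"spin": 0,"claw": 1},
])

```text
t: 4.7
tcp_pos: [0.5288, 0.1802, 0.0347]
tool_rot: [0.75, 0.662, 0.0, 0.0]
force: [-1.1, 0.1, 1.1]
finger_gap: 0.005
finger_force: 0.7
```

send_rows([
  {"slide": [0,0,0.1],"spin": 0,"claw": 1},
  {"slide": [0,0,0],"spin": 0,"claw": 1},
])

```text
t: 4.9
tcp_pos: [0.5288, 0.1801, 0.0325]
tool_rot: [0.75, 0.662, 0.0, 0.0]
force: [-0.1, -0.6, 0.0]
finger_gap: 0.003
finger_force: 0.0
```

send_rows([
  {"slide": [0,0,0.05],"spin": 0,"claw": 1},
  {"slide": [0,0,0],"spin": 0,"claw": 1},
])

```text
t: 5.1
tcp_pos: [0.5289, 0.1801, 0.0323]
tool_rot: [0.75, 0.662, 0.0, 0.0]
force: [-1.6, -0.4, 5.7]
finger_gap: 0.002
finger_force: 3.0
```

send_rows([
  {"slide": [0,0,-0.7],"spin": 0,"claw": 1},
  {"slide": [0,0,-1],"spin": 0,"claw": 1},
  {"slide": [-0.8,0,0],"spin": 0,"claw": 1},
  {"slide": [-0.9,0,0],"spin": 0,"claw": 1},
  {"slide": [0,0,0.4],"spin": 0,"claw": 1},
  {"slide": [0,0,0.4],"spin": 0,"claw": 1},
  {"slide": [0,0,0.4],"spin": 0,"claw": 1},
  {"slide": [0,0,0.3],"spin": 0,"claw": 1},
  {"slide": [0,0,0.15],"spin": 0,"claw": 1},
  {"slide": [0,0,0],"spin": 0,"claw": 1},
])

```text
t: 6.1
tcp_pos: [0.5233, 0.1467, 0.0324]
tool_rot: [0.749, 0.662, -0.001, -0.001]
force: [-2.4, 0.4, 3.5]
finger_gap: 0.003
finger_force: 1.9
```

send_rows([
  {"slide": [0,0,0.05],"spin": 0,"claw": 1},
  {"slide": [0,0,0],"spin": 0,"claw": 1},
])

```text
t: 6.3
tcp_pos: [0.5233, 0.1468, 0.0322]
tool_rot: [0.749, 0.662, -0.001, -0.001]
force: [-3.7, -0.8, 10.0]
finger_gap: 0.002
finger_force: 5.0
```

```bash
python3 go.py 6 0.032
```

```text
t 6.3 tcp [0.5233 0.1468 0.0322] yaw y -0.123 F [-3.75 -0.83 10.03] gap 0.002 units [-0.05  0.12  0.01]
```

send_rows([
  {"slide": [0,0,-0.75],"spin": 0,"claw": 1},
  {"slide": [0,0,-1],"spin": 0,"claw": 1},
  {"slide": [-0.8,0.1,0],"spin": 0,"claw": 1},
  {"slide": [-0.95,0,0],"spin": 0,"claw": 1},
  {"slide": [0,0,0.4],"spin": 0,"claw": 1},
  {"slide": [0,0,0.4],"spin": 0,"claw": 1},
  {"slide": [0,0,0.4],"spin": 0,"claw": 1},
  {"slide": [0,0,0.3],"spin": 0,"claw": 1},
  {"slide": [0,0,0.2],"spin": 0,"claw": 1},
  {"slide": [0,0,0],"spin": 0,"claw": 1},
])

```text
t: 7.3
tcp_pos: [0.5211, 0.112, 0.0324]
tool_rot: [0.749, 0.662, -0.001, -0.001]
force: [-1.7, 0.3, 2.8]
finger_gap: 0.011
finger_force: 1.3
```

```bash
python3 go.py 5 0.032; python3 - <<'E'
from h import *
p,d=read_camera("side");cv2.imwrite("pics/s1.png",cv2.resize(p[110:230,200:360],None,fx=5,fy=5,interpolation=cv2.INTER_CUBIC))
E
```

```text
t 7.3 tcp [0.5211 0.112  0.0324] yaw y -0.1234 F [-1.71  0.31  2.76] gap 0.011 units [-0.01  0.01  0.02]
```

View pics/s1.png

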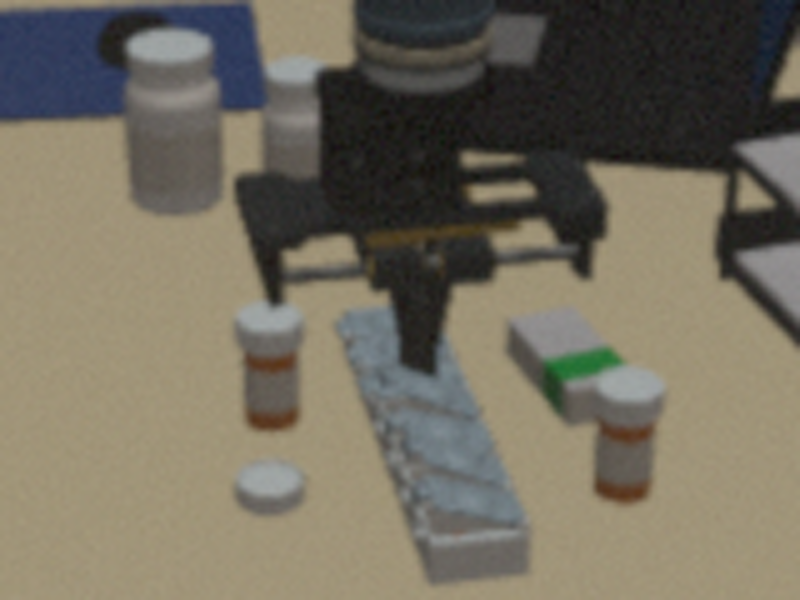

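Lids 7 and 6 look flat. The finger is on lid5 at about (418,360), and the bystanders have not moved: vial_b is still at full-frame (254,174). I'll finish lid5 and go on.

send_rows([
  {"slide": [0,0,0.05],"spin": 0,"claw": 1},
  {"slide": [0,0,0],"spin": 0,"claw": 1},
])

```text
t: 7.55
tcp_pos: [0.5211, 0.112, 0.0322]
tool_rot: [0.749, 0.662, -0.001, -0.001]
force: [-3.9, 1.3, 9.6]
finger_gap: 0.005
finger_force: 4.8
```

send_rows([
  {"slide": [0,0,-0.75],"spin": 0,"claw": 1},
  {"slide": [0,0,-1],"spin": 0,"claw": 1},
  {"slide": [-0.8,0.05,0],"spin": 0,"claw": 1},
  {"slide": [-0.9,0,0],"spin": 0,"claw": 1},
  {"slide": [0,0,0.4],"spin": 0,"claw": 1},
  {"slide": [0,0,0.4],"spin": 0,"claw": 1},
  {"slide": [0,0,0.4],"spin": 0,"claw": 1},
  {"slide": [0,0,0.3],"spin": 0,"claw": 1},
  {"slide": [0,0,0.2],"spin": 0,"claw": 1},
  {"slide": [0,0,0],"spin": 0,"claw": 1},
])

```text
t: 8.55
tcp_pos: [0.5179, 0.0782, 0.0323]
tool_rot: [0.749, 0.662, -0.001, -0.001]
force: [-1.8, 0.3, 3.3]
finger_gap: 0.009
finger_force: 1.4
```

```bash
python3 go.py 4 0.032
```

```text
t 8.55 tcp [0.5179 0.0782 0.0323] yaw y -0.1234 F [-1.79  0.34  3.34] gap 0.009 units [-0.02 -0.04  0.02]
```

send_rows([
  {"slide": [0,0,0.05],"spin": 0,"claw": 1},
  {"slide": [0,0,0],"spin": 0,"claw": 1},
])

```text
t: 8.75
tcp_pos: [0.5179, 0.0782, 0.0322]
tool_rot: [0.749, 0.662, -0.001, -0.001]
force: [-3.2, 0.9, 10.9]
finger_gap: 0.005
finger_force: 4.9
```

send_rows([
  {"slide": [0,0,-0.75],"spin": 0,"claw": 1},
  {"slide": [0,0,-1],"spin": 0,"claw": 1},
  {"slide": [-0.8,0,0],"spin": 0,"claw": 1},
  {"slide": [-0.9,0,0],"spin": 0,"claw": 1},
  {"slide": [0,0,0.4],"spin": 0,"claw": 1},
  {"slide": [0,0,0.4],"spin": 0,"claw": 1},
  {"slide": [0,0,0.4],"spin": 0,"claw": 1},
  {"slide": [0,0,0.3],"spin": 0,"claw": 1},
  {"slide": [0,0,0.2],"spin": 0,"claw": 1},
  {"slide": [0,0,0],"spin": 0,"claw": 1},
])

```text
t: 9.75
tcp_pos: [0.5136, 0.0446, 0.0324]
tool_rot: [0.749, 0.662, -0.001, -0.001]
force: [-2.1, 0.1, 2.9]
finger_gap: 0.003
finger_force: 1.4
```

```bash
python3 go.py 3 0.032
```

```text
t 9.75 tcp [0.5136 0.0446 0.0324] yaw y -0.1234 F [-2.08  0.13  2.88] gap 0.003 units [-0.02 -0.04  0.02]
```

send_rows([
  {"slide": [0,0,0.05],"spin": 0,"claw": 1},
  {"slide": [0,0,0],"spin": 0,"claw": 1},
])

```text
t: 9.95
tcp_pos: [0.5136, 0.0445, 0.0321]
tool_rot: [0.749, 0.662, -0.001, -0.001]
force: [-3.3, 0.8, 10.2]
finger_gap: 0.006
finger_force: 4.9
```

send_rows([
  {"slide": [0,0,-0.75],"spin": 0,"claw": 1},
  {"slide": [0,0,-1],"spin": 0,"claw": 1},
  {"slide": [-0.8,0,0],"spin": 0,"claw": 1},
  {"slide": [-0.9,0,0],"spin": 0,"claw": 1},
  {"slide": [0,0,0.4],"spin": 0,"claw": 1},
  {"slide": [0,0,0.4],"spin": 0,"claw": 1},
  {"slide": [0,0,0.4],"spin": 0,"claw": 1},
  {"slide": [0,0,0.3],"spin": 0,"claw": 1},
  {"slide": [0,0,0.2],"spin": 0,"claw": 1},
  {"slide": [0,0,0],"spin": 0,"claw": 1},
])

```text
t: 10.95
tcp_pos: [0.5095, 0.0109, 0.0324]
tool_rot: [0.749, 0.662, -0.001, -0.001]
force: [-2.4, 1.5, 2.8]
finger_gap: 0.007
finger_force: 1.5
```

```bash
python3 go.py 2 0.032
```

```text
t 10.95 tcp [0.5095 0.0109 0.0324] yaw y -0.1234 F [-2.4   1.51  2.83] gap 0.007 units [-0.02 -0.05  0.02]
```

send_rows([
  {"slide": [0,0,0.05],"spin": 0,"claw": 1},
  {"slide": [0,0,0],"spin": 0,"claw": 1},
])

```text
t: 11.15
tcp_pos: [0.5094, 0.0109, 0.0321]
tool_rot: [0.749, 0.662, -0.001, -0.001]
force: [-4.1, 1.9, 10.3]
finger_gap: 0.009
finger_force: 5.1
```

send_rows([
  {"slide": [0,0,-0.75],"spin": 0,"claw": 1},
  {"slide": [0,0,-1],"spin": 0,"claw": 1},
  {"slide": [-0.8,0,0],"spin": 0,"claw": 1},
  {"slide": [-0.9,0,0],"spin": 0,"claw": 1},
  {"slide": [0,0,0.4],"spin": 0,"claw": 1},
  {"slide": [0,0,0.4],"spin": 0,"claw": 1},
  {"slide": [0,0,0.4],"spin": 0,"claw": 1},
  {"slide": [0,0,0.3],"spin": 0,"claw": 1},
  {"slide": [0,0,0.2],"spin": 0,"claw": 1},
  {"slide": [0,0,0],"spin": 0,"claw": 1},
])

```text
t: 12.15
tcp_pos: [0.5052, -0.0228, 0.0323]
tool_rot: [0.749, 0.662, -0.001, -0.001]
force: [-1.3, 1.4, 3.2]
finger_gap: 0.003
finger_force: 1.4
```

send_rows([
  {"slide": [0,0,0.05],"spin": 0,"claw": 1},
  {"slide": [0,0,0],"spin": 0,"claw": 1},
])

```text
t: 12.35
tcp_pos: [0.5052, -0.0228, 0.0322]
tool_rot: [0.749, 0.662, -0.001, -0.001]
force: [-2.3, 0.9, 10.3]
finger_gap: 0.005
finger_force: 5.1
```

send_rows([
  {"slide": [0,0,-0.75],"spin": 0,"claw": 1},
  {"slide": [0,0,-1],"spin": 0,"claw": 1},
  {"slide": [0,0,-1],"spin": 0,"claw": 1},
  {"slide": [0,0,-1],"spin": 0,"claw": 1},
  {"slide": [0,0,-1],"spin": 0,"claw": 1},
  {"slide": [-1,0,-1],"spin": 0,"claw": 1},
  {"slide": [-1,0,-1],"spin": 0,"claw": 1},
  {"slide": [-1,0,-1],"spin": 0,"claw": 1},
  {"slide": [-1,0,-1],"spin": 0,"claw": 1},
  {"slide": [-1,0,0],"spin": 0,"claw": 1},
])

```text
t: 13.35
tcp_pos: [0.4959, -0.1242, 0.209]
tool_rot: [0.749, 0.662, 0.001, 0.003]
force: [1.0, -0.1, 0.3]
finger_gap: 0.004
finger_force: 0.0
```

send_rows([
  {"slide": [-1,0,0],"spin": 0,"claw": 1},
  {"slide": [-1,0,0],"spin": 0,"claw": 1},
  {"slide": [-1,0,0],"spin": 0,"claw": 1},
  {"slide": [-1,0,0],"spin": 0,"claw": 1},
  {"slide": [-1,0,0],"spin": 0,"claw": 1},
  {"slide": [-1,0,0],"spin": 0,"claw": 1},
  {"slide": [-1,0,0],"spin": 0,"claw": 1},
  {"slide": [-1,0,0],"spin": 0,"claw": 1},
  {"slide": [0,0,0],"spin": 0,"claw": 1},
])

```text
t: 14.25
tcp_pos: [0.4746, -0.284, 0.2063]
tool_rot: [0.75, 0.661, -0.0, 0.001]
force: [0.1, 0.1, 1.5]
finger_gap: 0.005
finger_force: 0.0
```

```bash
python3 - <<'E'
from h import *
b,_=read_camera("side")
cv2.imwrite("pics/s2.png",cv2.resize(b[155:230,230:340],None,fx=6,fy=6,interpolation=cv2.INTER_CUBIC))
a,d=read_camera("top");W=cloud("top",d)
cv2.imwrite("pics/t2.png",cv2.resize(a[145:245,190:310],None,fx=5,fy=5,interpolation=cv2.INTER_CUBIC))
m=((W[...,2]>.012)&(d>.5)).astype(np.uint8);m[:,:195]=0;m[:,310:]=0;m[:176]=0;m[216:]=0
n,l,st,ce=cv2.connectedComponentsWithStats(m);q=W[l==1+np.argmax(st[1:,4])]
print(cv2.minAreaRect((q[:,:2]*1000).astype(np.float32)))
Y=np.array([.125,.992]);X=np.array([.992,-.125]);o=[.5192,.078]
lo=np.c_[(q[:,:2]-o)@X,(q[:,:2]-o)@Y,q[:,2]]*1000
for y in range(-102,103,34):
    k=abs(lo[:,1]-y)<12; f=lo[k]; f=f[(f[:,0]>-23)&(f[:,0]<20)]
    print(y,np.arctan(-np.polyfit(f[:,0],f[:,2],1)[0]).round(3),np.median(f[f[:,0]<-14,2]).round(1),"back",np.percentile(lo[k,0],98).round(1))
E
```

```text
((488.211669921875, 81.06356048583984), (263.10198974609375, 145.30120849609375), 44.68091583251953)Traceback (most recent call last):
  File "<stdin>", line 13, in <module>
    raise TypeError("expected non-empty vector for x")
TypeError: expected non-empty vector for x
```

View pics/s2.png

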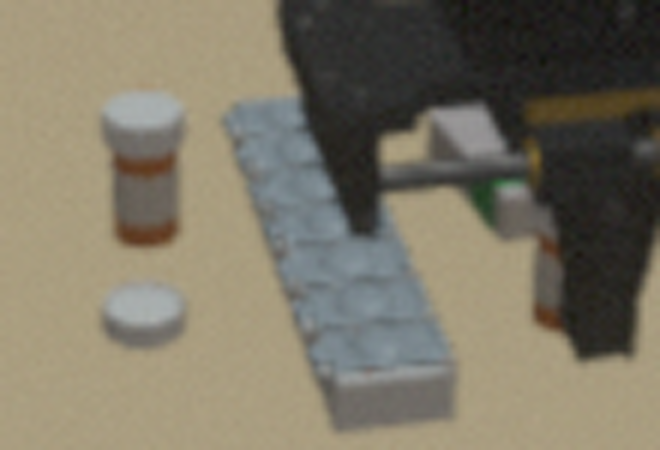

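View pics/t2.png

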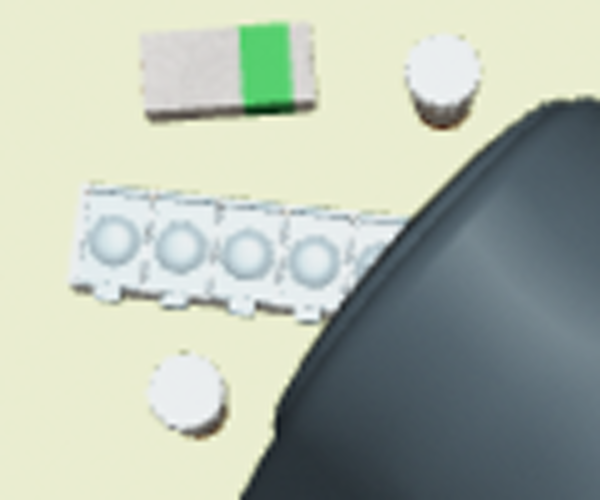

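The side view shows all seven lids flat. The body corner is still at about (335,428) and the vials and cap are where they were. In the top view the arm hides the right end, so I'll check the heights of the visible lids there.

```bash
python3 - <<'E'
from h import *
for n in("top","side"):
    a,d=read_camera(n);W=cloud(n,d);q=W[(d>.3)&(W[...,2]>.02)&(W[...,2]<.06)]
    Y=np.array([.125,.992]);X=np.array([.992,-.125]);o=[.5192,.078]
    lo=np.c_[(q[:,:2]-o)@X,(q[:,:2]-o)@Y,q[:,2]]*1000
    for k in range(7):
        f=lo[abs(lo[:,1]+102-34*k)<11];g=lambda a,b:(lambda v:(v.size,np.median(v).round(1)) if v.size else None)(f[(f[:,0]>a)&(f[:,0]<b),2])
        print(n,k+1,"free",g(-23,-16),"mid",g(-7,3),"back",g(13,21))
E
```

```text
top 1 free None mid None back None
top 2 free None mid None back None
top 3 free None mid (8, np.float64(31.6)) back (19, np.float64(29.5))
top 4 free (25, np.float64(28.4)) mid (36, np.float64(32.6)) back (25, np.float64(28.5))
top 5 free (24, np.float64(28.8)) mid (34, np.float64(32.1)) back (27, np.float64(28.5))
top 6 free (24, np.float64(29.0)) mid (36, np.float64(32.1)) back (26, np.float64(28.3))
top 7 free (26, np.float64(28.8)) mid (33, np.float64(32.0)) back (24, np.float64(28.3))
side 1 free (13, np.float64(29.9)) mid (22, np.float64(32.4)) back (14, np.float64(29.7))
side 2 free (12, np.float64(29.7)) mid (20, np.float64(32.2)) back (13, np.float64(30.1))
side 3 free (14, np.float64(29.9)) mid (22, np.float64(32.2)) back (12, np.float64(29.6))
side 4 free (11, np.float64(30.1)) mid (18, np.float64(32.1)) back (5, np.float64(29.7))
side 5 free (10, np.float64(30.1)) mid (19, np.float64(31.3)) back None
side 6 free (9, np.float64(29.8)) mid (15, np.float64(33.9)) back None
side 7 free (10, np.float64(30.1)) mid (20, np.float64(31.7)) back None
```

All seven lids measure level at 28–30 mm, with the pads at about 32 mm, so they are shut.

```bash
python3 -c "
from bench import *
print(finish_job())"
```

```text
the job is handed in; nothing more can be done
None
```

I pressed all seven lids shut in order from lid7 to lid1; camera heights confirm they are flat, I saw no shift in the organizer or its neighbours, and the job was handed in at about 14 s of the 51 s limit.

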